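# Find the stamped sample box and push it to the dispatch line

### The arm

A 7-joint arm with a two-finger parallel gripper is mounted at the origin on the work surface. World frame = base frame: x ahead of the robot, y to its left, z up, the work surface at z = 0. Lengths are in m, angles in rad, forces in N, time in s.
With the tool pointing down it reaches from about 0.4 to 0.85 m from the base axis. Payload 10.4 kg.
Tool frame: the origin (TCP) lies midway between the tips of the shut fingers; the grasp point (between the pads) lies 19 mm behind it; z points along the fingers, y is the direction in which the jaws open and shut (so a half turn about z gives the same grasp; the last joint's range is limited). The gripper opens to 87 mm and grips with 3 to 60 N. Pads are 19 mm wide; open, the fingers measure 117 mm over their backs; the gripper's body (75 mm by 190 mm) begins 51 mm behind the grasp point.
Start: joints at [-1.148, 0.332, -0.065, 1.46, 0.022, 1.35, -0.088], TCP at [0.269, 0.564, 0.223] pointing down, gripper open.
Joint ranges: [-2.6, 2.6], [-0.5, 2.12], [-1.47, 1.34], [0.16, 2.42], [-1.27, 4.41], [0.06, 2.06], [-2.6, 2.6]. Speed limits (rad/s): [2.22, 2.22, 2.79, 2.79, 3.14, 3.14, 3.14].

### API

Orientations are given as a unit quaternion [x, y, z, w].
In Python, from plant import robot, snapshot, models gives the robot as it stands. The module is installed in compiled form; this text tells all that it offers.
- The arm moves only by the tool apply_moves, never from a script. Its argument "series" is a list of rows, each an object with "gripper": the opening, from -1 (shut) to 1 (fully open); "offset": the shift along the tool's x, y, z in mm, a list of three; "turn": the turn, a rotation vector about the tool's x, y, z in degrees, a list of three. A call has 1 to 20 rows; each row is the pose to reach, as a shift and turn from the pose commanded when the call began, along the tool's axes at that moment; what a row does not reach only later rows make up. A row lasts 1/8 s, in which the tool goes at most 62.5 mm and 10.7 degrees, less where a joint would pass 70% of its speed; a pose out of reach is approached as far as the arm can. A call with a gripper value outside its range is refused whole. The fingers move at their own pace and stop on an object; the grip force is fixed at half the most. Time passes only in rows, so rows that repeat a pose let the fingers close. It gives the time, the measured TCP pose, the force and the opening at its end, in the units of the state.
- robot.get_state(): the state, without advancing time (a new reading comes with each control period).
- snapshot(name): name is "scene" or "side" or "wrist"; returns a dict with "pixels" (420x560x3 uint8, blue, green, red), "fx", "fy", "cx", "cy" (pixels), "k1" (the pictures are not rectified: a ray, as slopes to the right and down, at radius r is drawn at 1 + k1 r^2 times it, then the intrinsics apply), "cam_to_world" (4x4, takes a point from camera to world coordinates). Camera axes: x right, y up, looking along -z (the intrinsics and any distortion apply to the point x, -y, -z); pixel columns grow to the right and rows downward; lengths in m; the calibration is good to about 2 mm. A picture is of the moment at which its call begins. There is no depth.
- robot.sign_off(): hands the job in, once; it reports no verdict.
Trained networks look in a picture, given as the dict that the camera call returned (one of the last four; its "shot" number tells which), for a name from the list of things; names that differ only in an ending like _2 or _b are one class to them, and where a whole thing is asked for, a point or a joint stands for the part that bears it (a point fixed in the world has none). Each returns a list of dicts, best first, with "p" (0 to 1); they miss things now and then, are a little off and sometimes report something else, mostly with a low value. They report only what shows in the picture. A call takes as long as a camera call. They do not tell look-alikes from the thing itself.
- models.outline_of(picture, target): "pixels" (420x560 bool, what is visible of it) and "rect" ([centre column, centre row, width, height] in pixels, round what is visible of it).
- models.spot_point(picture, target): "centre" ([column, row] in pixels: a listed point, or the origin of a listed thing).
The state is a dict: "t": time; "joint_pos": joint angles; "qd": joint speeds; "joint_efforts": joint torques, N m; "tcp_pos": TCP position; "eef_rot": TCP orientation; "force": force on the tool from outside, world axes, zero at the start; "moment": the same for the moment, N m; "width": opening from 0.0 (shut) to 1.0 (fully open).
Only numpy, scipy, OpenCV 4.12 (cv2) and the standard library are available. Lean on these libraries where they do the work, as an engineer would, in place of code of your own. Each camera call takes 0.05 s, during which the arm holds its last target. There are 200 camera calls.

### The job

Two identical closed sample boxes stand on the lab bench, and one of them has a red stamp under its base. Tip both boxes over towards the robot, one after the other, so that each lies on its labelled front with its base showing; then push the stamped one, as it lies, away from the robot until its middle is over the yellow dispatch tape, and leave the other lying on its front, clear of the tape. Tip and push only: do not lift or carry the boxes, and leave everything else on the bench where it is.

Things in the scene. Friction and masses are not known exactly. Their poses are not given: they have to be found in the camera images.
- box_a: One of the two boxes: closed blue box, white lid, white label on its front; 76 deep (x) x 112 wide (y) x 96 mm tall (z), about 0.35 kg (varies), smooth walls, loose on the bench; origin at the centre of its base, z up through the lid, x towards its back, away from the robot. Starts upright, front roughly to the robot. Pushed low it slides
- box_b: The other box, same kind and size as box_a: closed blue box, white lid, white label on its front; 76 deep (x) x 112 wide (y) x 96 mm tall (z), about 0.35 kg (varies), smooth walls, loose on the bench; origin at the centre of its base, z up through the lid, x towards its back, away from the robot. Starts upright, front roughly to the robot. Pushed low it slides
- stamp (a point): Centre of the stamp, a red disc 36 mm across on a round white sticker 54 mm across, flat on the base of one of the two boxes (the centre of that base); the other base is plain blue. The stamped box may stand on the left or on the right
- tape: The dispatch line: flat yellow tape stuck on the black bench beyond the boxes, 40 mm wide (its x) and 620 mm long (its y), under 1 mm thick; origin at its centre on the bench, x across it, pointing away from the robot
- box_a_center (a point): Centre of box_a, 48 mm above its base
- box_a_front (a point): Centre of the front wall of box_a (the labelled wall towards the robot), 38 mm in front of its centre: at bench height when the box lies on its front
- box_a_toe (a point): Middle of the front bottom edge of box_a, which stays on the bench: the box tips over this edge when the top of its back wall is pushed towards the robot, balances at about 38 degrees of tilt, then falls on its front by itself
- box_b_center (a point): Centre of box_b, 48 mm above its base
- box_b_front (a point): Centre of the front wall of box_b (the labelled wall towards the robot), 38 mm in front of its centre: at bench height when the box lies on its front
- box_b_toe (a point): Middle of the front bottom edge of box_b, which stays on the bench: the box tips over this edge when the top of its back wall is pushed towards the robot, balances at about 38 degrees of tilt, then falls on its front by itself
- vial: Small amber jar with a red cap, 32 mm wide, 42 mm tall, standing between the boxes; not part of the job; origin at the centre of its underside
- beaker: Glass beaker, 70 mm wide, 90 mm tall, to the right; not part of the job; origin at the centre of its underside
- wash_bottle: White bottle with a red cap, 66 mm wide, 150 mm tall, to the left; not part of the job; origin at the centre of its underside
- tube_rack: Pink tube rack, 80 x 100 x 36 mm, at the right end of the tape; not part of the job; origin at the centre of its underside
- tip_box: White box of yellow pipette tips, 85 x 120 x 53 mm, at the left end of the tape; not part of the job; origin at the centre of its underside
- brush: Flat brush with a wooden handle, 170 mm long, lying just beyond the tape; not part of the job
There are look-alikes about, which are no part of the job. What is shaped like the box_b but pink or turquoise is not meant.

How it is judged:
By the outcome, as a careful person would: the job done as asked, in the order asked, and still so for the second after the job is handed in, with the robot touching nothing.
It also fails if it takes over 64 s, if anything falls off the work surface, if the arm or the gripper's body presses on something with over 40 N, if the wrist force passes 120 N, or if a joint passes its speed limit or range.

## Working session

There is one attempt and no reset: what is moved stays moved. The work goes in short steps, Python scripts to look and compute and a tool call to move; the robot and the scene stay as the last step left them, time stands still between calls to the robot, and variables do not carry over. Pictures are saved under pics/ and viewed, about 8 in all and at most 12, crops included, and the job is handed in when it is done.

Besides the shell and the picture viewer there is one more tool, called after "Request:" by a JSON object that holds its "name" and its "arguments". apply_moves: Moves the arm, as the interface text tells. Its arguments: {"type":"object","properties":{"series":{"type":"array","items":{"type":"object","properties":{"gripper":{"type":"number"},"offset":{"type":"array","items":{"type":"number"}},"turn":{"type":"array","items":{"type":"number"}}}}}},"required":["series"]}

```bash
mkdir -p pics; cat > h.py <<'E'
import numpy as np, cv2
from scipy.spatial.transform import Rotation as R
from plant import robot, snapshot, models
def ray(s,px):
    K=np.array([[s['fx'],0,s['cx']],[0,s['fy'],s['cy']],[0,0,1.]])
    u=cv2.undistortPoints(np.array([[px]],float),K,np.array([s['k1'],0,0,0.]))[0,0]
    M=np.array(s['cam_to_world']); d=M[:3,:3]@np.array([u[0],-u[1],-1]); return M[:3,3],d
def at(s,px,z):
    o,d=ray(s,px); return o+d*(z-o[2])/d[2]
def proj(s,p):
    M=np.array(s['cam_to_world']); c=M[:3,:3].T@(np.array(p)-M[:3,3]); x,y=c[0]/-c[2],-c[1]/-c[2]; f=1+s['k1']*(x*x+y*y)
    return np.array([s['fx']*x*f+s['cx'],s['fy']*y*f+s['cy']])
def st():
    s=robot.get_state(); print({k:np.round(s[k],3).tolist() for k in('t','tcp_pos','eef_rot','force','width','joint_pos')}); return s
E
python3 - <<'E'
from h import *
st()
for n in('scene','side'):
    s=snapshot(n); cv2.imwrite(f'pics/{n}0.png',s['pixels'])
    print(n,np.round(s['cam_to_world'],2).tolist(), s['k1'])
    for t in('box_a','vial','beaker','wash_bottle','tube_rack','tip_box','brush','tape'):
        for d in models.outline_of(s,t)[:4]: print(t,round(d['p'],2),np.round(d['rect']).tolist())
        for d in models.spot_point(s,t)[:4]: print('   pt',round(d['p'],2),np.round(d['centre'],1),at(s,d['centre'],0).round(3))
    for t in('box_a_toe','box_a_center'):
        for d in models.spot_point(s,t)[:4]: print(t,round(d['p'],2),np.round(d['centre'],1),at(s,d['centre'],0 if 'toe' in t else .048).round(3))
E
```

```text
{'t': 0.0, 'tcp_pos': [0.269, 0.564, 0.222], 'eef_rot': [0.221, 0.975, -0.001, -0.0], 'force': [0.344, 0.325, -0.502], 'width': 1.002, 'joint_pos': [-1.148, 0.333, -0.065, 1.461, 0.022, 1.35, -0.088]}
scene [[-0.78, -0.53, 0.34, 0.95], [0.63, -0.66, 0.41, 0.55], [0.01, 0.54, 0.84, 1.06], [0.0, 0.0, 0.0, 1.0]] -0.054109270966161756
box_a 0.85 [407.0, 240.0, 49.0, 51.0]
box_a 0.85 [428.0, 299.0, 59.0, 55.0]
box_a 0.7 [212.0, 172.0, 38.0, 49.0]
box_a 0.69 [292.0, 256.0, 40.0, 56.0]
   pt 0.94 [290.7 194.8] [ 0.435 -0.001  0.   ]
   pt 0.89 [343.4 206.1] [0.33 0.14 0.  ]
   pt 0.83 [214.9 179.8] [ 0.595 -0.209  0.   ]
   pt 0.81 [421.9 305.6] [0.391 0.523 0.   ]
   pt 0.57 [250.1 220.2] [ 0.598 -0.006  0.   ]
   pt 0.47 [289.7 255.8] [0.581 0.168 0.   ]
beaker 0.71 [215.0, 124.0, 22.0, 31.0]
beaker 0.62 [294.0, 256.0, 38.0, 58.0]
   pt 0.97 [218.5 131.8] [ 0.46  -0.387  0.   ]
   pt 0.67 [369.3 283.1] [0.458 0.381 0.   ]
   pt 0.27 [288.3 255.9] [0.585 0.166 0.   ]
tube_rack 0.69 [176.0, 148.0, 29.0, 32.0]
   pt 0.61 [176.3 150.2] [ 0.628 -0.407  0.   ]
tip_box 0.58 [341.0, 333.0, 55.0, 
[... 1142 characters left out ...]
.3 161.6] [ 0.47  -0.371  0.   ]
wash_bottle 0.74 [288.0, 278.0, 26.0, 50.0]
   pt 0.96 [289.1 294.7] [0.443 0.384 0.   ]
tube_rack 0.61 [266.0, 149.0, 26.0, 19.0]
   pt 0.6 [264.  152.4] [ 0.635 -0.43   0.   ]
tip_box 0.94 [222.0, 292.0, 30.0, 32.0]
tip_box 0.16 [265.0, 173.0, 24.0, 36.0]
   pt 0.88 [226.4 300.4] [0.622 0.427 0.   ]
   pt 0.7 [287.  294.6] [0.45  0.384 0.   ]
brush 0.88 [208.0, 208.0, 27.0, 31.0]
   pt 0.77 [208.4 206. ] [ 0.782 -0.024  0.   ]
   pt 0.55 [250.2 234. ] [0.603 0.119 0.   ]
tape 0.63 [232.0, 220.0, 36.0, 105.0]
   pt 0.88 [236.7 212.6] [0.671 0.005 0.   ]
box_a_toe 0.91 [275.9 180.8] [ 0.557 -0.216  0.   ]
box_a_center 0.84 [267.6 174. ] [ 0.585 -0.187  0.048]
```

```bash
python3 - <<'E'
import cv2,numpy as np
a=cv2.imread('pics/scene0.png')[100:380,150:470];b=cv2.imread('pics/side0.png')[120:350,190:390]
cv2.imwrite('pics/v1.png',cv2.resize(a,None,fx=2.1,fy=2.1,interpolation=3)); cv2.imwrite('pics/v2.png',cv2.resize(b,None,fx=2.6,fy=2.6,interpolation=3))
E
```

```text
(no output)
```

View pics/v1.png

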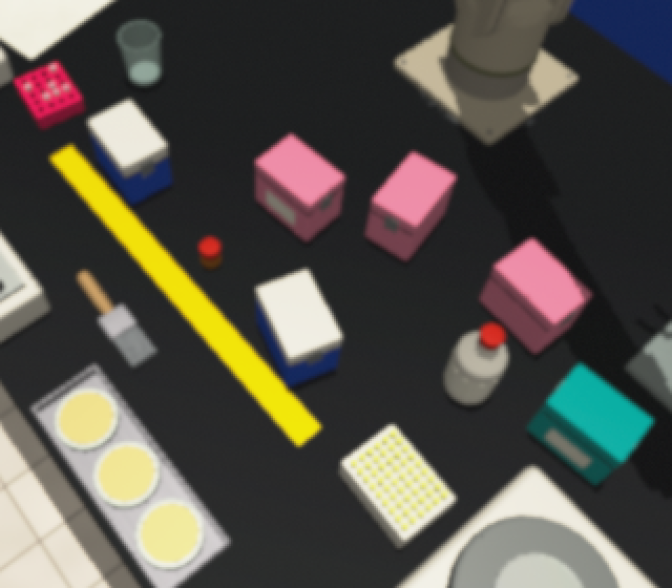

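View pics/v2.png

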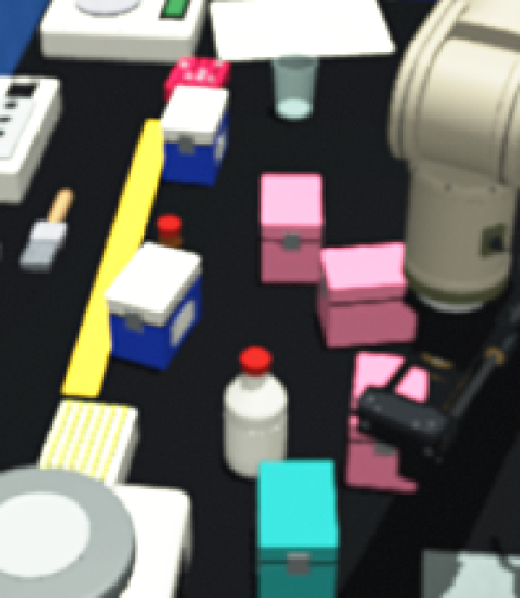

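The pictures show two blue boxes with white lids. In the scene view they are at about (212,172), on the right, and (292,256), on the left. The pink and turquoise boxes are look-alikes. I'll fit the box poses from their silhouettes and the tape from its colour.

```bash
cat >> h.py <<'E'
from scipy.optimize import minimize
def bmask(s):
    h=cv2.cvtColor(s['pixels'],cv2.COLOR_BGR2HSV).astype(int)
    H,S,V=h[...,0],h[...,1],h[...,2]
    return ((H>105)&(H<130)&(S>120)&(V>40)) | ((S<50)&(V>130))
def corners(x,y,yaw,dims=(.076,.112,.096)):
    c,s_=np.cos(yaw),np.sin(yaw); dx,dy,dz=dims
    return [(x+c*a-s_*b,y+s_*a+c*b,z) for a in(-dx/2,dx/2) for b in(-dy/2,dy/2) for z in(0,dz)]
def fitbox(shots,x0,dims=(.076,.112,.096)):
    ms=[]
    for s in shots:
        roi=np.zeros((420,560),np.uint8); pts=np.array([proj(s,p) for p in corners(*x0,(.12,.16,.12))],np.float32)
        cv2.fillConvexPoly(roi,cv2.convexHull(pts).astype(int),1)
        ms.append(bmask(s)&(roi>0))
    def cost(q):
        t=0
        for s,m in zip(shots,ms):
            r=np.zeros((420,560),np.uint8); pts=np.array([proj(s,p) for p in corners(*q,dims)],np.float32)
            cv2.fillConvexPoly(r,np.round(cv2.convexHull(pts)*16).astype(np.int32),1,shift=4)
            t+=1-(m&(r>0)).sum()/(m|(r>0)).sum()
        return t/len(ms)
    best=None
    for yw in np.radians([-25,-12,0,12,25]):
        r=minimize(cost,[x0[0],x0[1],yw],method='Nelder-Mead',options=dict(initial_simplex=[[x0[0],x0[1],yw],[x0[0]+.015,x0[1],yw],[x0[0],x0[1]+.015,yw],[x0[0],x0[1],yw+.2]]))
        if best is None or r.fun<best.fun: best=r
    return best.x,best.fun
E
python3 - <<'E'
from h import *
S=[snapshot('scene'),snapshot('side')]
for n,x0 in(('R',(.6,-.2,0)),('L',(.59,.165,0))):
    for sh in(S,S[:1],S[1:]):
        q,f=fitbox(sh,x0); print(n,q[:2].round(4),np.degrees(q[2]).round(1),round(f,3))
for s in S:
    h=cv2.cvtColor(s['pixels'],cv2.COLOR_BGR2HSV); m=((h[...,0]>22)&(h[...,0]<34)&(h[...,1]>180)&(h[...,2]>100)).astype(np.uint8)
    n,l,stt,c=cv2.connectedComponentsWithStats(m); k=1+np.argmax(stt[1:,4]); ys,xs=np.where(l==k)
    P=np.array([at(s,(a,b),0)[:2] for a,b in zip(xs,ys)],np.float32); print('tape',cv2.minAreaRect(P)); print(np.polyfit(P[:,1],P[:,0],1))
print(S[0]['pixels'].shape)
E
```

```text
R [ 0.6002 -0.2064] -3.6 0.178
R [ 0.6011 -0.2074] -4.6 0.155
R [ 0.5973 -0.2014] -3.3 0.15
L [0.5915 0.1878] -14.3 0.155
L [0.5945 0.1889] -16.6 0.136
L [0.5912 0.1899] -11.9 0.132
tape ((0.6709011793136597, -0.007820844650268555), (0.048103079199790955, 0.628911018371582), 0.4072306454181671)
[-0.00839969  0.67062925]
tape ((0.6709443926811218, -0.0012714862823486328), (0.04592840373516083, 0.6268881559371948), 0.8892541527748108)
[-0.04683733  0.68503576]
(420, 560, 3)
```

```bash
cat >> h.py <<'E'
def rel(pos,yaw_deg,s=None):
    """offset(mm), turn(deg) in tool axes to reach world pos, tool y along world heading 90+yaw, pointing down"""
    s=s or robot.get_state(); R0=R.from_quat(s['eef_rot']); a=np.radians(yaw_deg)
    Y=np.array([-np.sin(a),np.cos(a),0]); Z=np.array([0,0,-1.]); Rt=R.from_matrix(np.c_[np.cross(Y,Z),Y,Z])
    return (R0.inv().apply(np.array(pos)-s['tcp_pos'])*1000).round(1).tolist(), np.degrees((R0.inv()*Rt).as_rotvec()).round(1).tolist()
E
python3 -c "
from h import *
print(rel((.40,.40,.26),-13)); print(rel((.675,.17,.24),-13))"
```

```text
([-188.5, -91.6, -37.4], [0.0, -0.0, -12.5])
([-535.8, -180.6, -17.4], [0.0, -0.0, -12.5])
```

Request:
{"name": "apply_moves", "arguments": {"series": [{"offset": [-60,-30,-38],"turn": [0,0,-6],"gripper": 0},{"offset": [-120,-50,-38],"turn": [0,0,-12.5],"gripper": 0},{"offset": [-180,-70,-38],"turn": [0,0,-12.5],"gripper": 0},{"offset": [-536,-181,-17],"turn": [0,0,-12.5],"gripper": 0},{"offset": [-536,-181,-17],"turn": [0,0,-12.5],"gripper": 0},{"offset": [-536,-181,-17],"turn": [0,0,-12.5],"gripper": 0},{"offset": [-536,-181,-17],"turn": [0,0,-12.5],"gripper": 0},{"offset": [-536,-181,-17],"turn": [0,0,-12.5],"gripper": 0},{"offset": [-536,-181,-17],"turn": [0,0,-12.5],"gripper": 0},{"offset": [-536,-181,-17],"turn": [0,0,-12.5],"gripper": 0},{"offset": [-536,-181,-17],"turn": [0,0,-12.5],"gripper": 0},{"offset": [-536,-181,-17],"turn": [0,0,-12.5],"gripper": 0},{"offset": [-536,-181,-17],"turn": [0,0,-12.5],"gripper": 0},{"offset": [-536,-181,-17],"turn": [0,0,-12.5],"gripper": 0}]}}

```text
t: 3.75
tcp_pos: [0.6746, 0.1706, 0.2399]
eef_rot: [0.113, 0.994, 0.0, 0.0]
force: [0.1, -0.4, 0.4]
width: 0.5
```

```bash
python3 - <<'E'
from h import *
st(); s=snapshot('wrist'); im=s['pixels'].copy()
print(np.round(s['cam_to_world'],3).tolist(),s['fx'])
for q in((.592,.189,np.radians(-13)),):
    for p in corners(*q):
        if p[2]>0: cv2.circle(im,tuple(int(v) for v in proj(s,p)),3,(0,255,0),-1); print(proj(s,p).round())
for d in models.outline_of(s,'box_a')[:3]: print(d['p'],d['rect'])
cv2.imwrite('pics/w1.png',im)
E
```

```text
{'t': 3.75, 'tcp_pos': [0.675, 0.171, 0.24], 'eef_rot': [0.113, 0.994, 0.0, 0.0], 'force': [0.116, -0.357, 0.446], 'width': 0.5, 'joint_pos': [-0.453, 0.486, 0.211, 1.228, -0.099, 1.437, 1.092]}
[[0.224, -0.934, -0.277, 0.6], [0.974, 0.215, 0.064, 0.188], [-0.001, -0.284, 0.959, 0.403], [0.0, 0.0, 0.0, 1.0]] 355.853672391463
[210.  43.]
[350.  43.]
[215. 139.]
[346. 139.]
0.74 [69.5, 22.9, 138.9, 45.7]
0.71 [4.2, 196.2, 8.3, 36.0]
0.58 [284.8, 95.8, 137.4, 99.9]
```

View pics/w1.png

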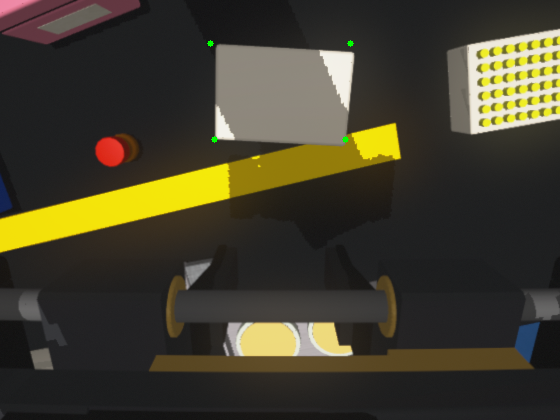

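The wrist view shows the left box's lid with corners at about (217,44), (354,54), (347,145) and (215,138), slightly turned from my fit. The tape runs through about (310,160), and the vial is at (115,150).

```bash
python3 - <<'E'
from h import *
s=snapshot('wrist'); P=np.array([at(s,p,.096) for p in((217,44),(354,54),(347,145),(215,138))]); print(P.round(4))
c=P.mean(0); v=P[1]-P[0]+P[2]-P[3]; yaw=np.arctan2(v[1],v[0])-np.pi/2; print(c,np.degrees(yaw),np.linalg.norm(v)/2,np.linalg.norm(P[3]-P[0]))
u=np.array([np.cos(yaw),np.sin(yaw)]); yd=np.degrees(yaw)
def w(d,z): return rel((*(c[:2]+u*d),z),yd)
print('pre',w(.065,.24),w(.065,.078))
r,th0=np.hypot(.076,.096),np.arctan2(.096,.076)
for d,z in((.05,.078),): print(w(d,z))
print([( (1000*(.038-r*np.cos(th0+t)-(.038-.076))).round(),(1000*r*np.sin(th0+t)).round()) for t in np.radians([0,10,20,30,40,45])])
print('vial',at(s,(115,150),.042))
E
```

```text
[[0.5444 0.1477 0.096 ]
 [0.5764 0.253  0.096 ]
 [0.6469 0.2346 0.096 ]
 [0.6157 0.1259 0.096 ]]
[0.5958286  0.19030405 0.096     ] -16.4517055426978 0.11154933445951043 0.07454511789535975
pre ([16.8, -1.8, -0.3], [0.0, 0.0, 3.4]) ([16.8, -1.8, 161.7], [0.0, 0.0, 3.4])
([31.8, -0.9, 161.7], [0.0, 0.0, 3.4])
[(np.float64(0.0), np.float64(96.0)), (np.float64(18.0), np.float64(108.0)), (np.float64(37.0), np.float64(116.0)), (np.float64(58.0), np.float64(121.0)), (np.float64(79.0), np.float64(122.0)), (np.float64(90.0), np.float64(122.0))]
vial [0.60660677 0.01212844 0.042     ]
```

Request:
{"name": "apply_moves", "arguments": {"series": [{"offset": [15,-2,0],"turn": [0,0,3.4],"gripper": 0},{"offset": [15,-2,50],"turn": [0,0,3.4],"gripper": 0},{"offset": [15,-2,100],"turn": [0,0,3.4],"gripper": 0},{"offset": [15,-2,140],"turn": [0,0,3.4],"gripper": 0},{"offset": [15,-2,162],"turn": [0,0,3.4],"gripper": 0},{"offset": [15,-2,162],"turn": [0,0,3.4],"gripper": 0},{"offset": [15,-2,162],"turn": [0,0,3.4],"gripper": 0}]}}

```text
t: 4.78
tcp_pos: [0.6607, 0.1711, 0.079]
eef_rot: [0.143, 0.99, 0.0, 0.001]
force: [0.6, 0.4, -0.3]
width: 0.499
```

Request:
{"name": "apply_moves", "arguments": {"series": [{"offset": [6,0,0],"turn": [0,0,0],"gripper": 0},{"offset": [12,0,0],"turn": [0,0,0],"gripper": 0},{"offset": [16,0,0],"turn": [0,0,0],"gripper": 0},{"offset": [20,0,-1],"turn": [0,0,0],"gripper": 0},{"offset": [25,0,-4],"turn": [0,0,0],"gripper": 0},{"offset": [30,0,-8],"turn": [0,0,0],"gripper": 0},{"offset": [35,0,-12],"turn": [0,0,0],"gripper": 0},{"offset": [40,0,-15],"turn": [0,0,0],"gripper": 0},{"offset": [40,0,-15],"turn": [0,0,0],"gripper": 0}]}}

```text
t: 5.9
tcp_pos: [0.6214, 0.1825, 0.093]
eef_rot: [0.143, 0.99, 0.0, 0.0]
force: [2.2, -0.3, 0.9]
width: 0.504
```

```bash
python3 - <<'E'
from h import *
st(); s=snapshot('side'); w=snapshot('wrist')
a=cv2.resize(s['pixels'][150:350,180:380],(420,420)); cv2.imwrite('pics/t1.png',np.hstack([a,w['pixels'][:,180:]])[:, :800])
E
```

```text
{'t': 5.9, 'tcp_pos': [0.621, 0.183, 0.093], 'eef_rot': [0.143, 0.99, 0.0, 0.0], 'force': [2.22, -0.293, 0.919], 'width': 0.504, 'joint_pos': [-0.503, 0.477, 0.194, 1.556, -0.099, 1.118, 0.997]}
```

View pics/t1.png

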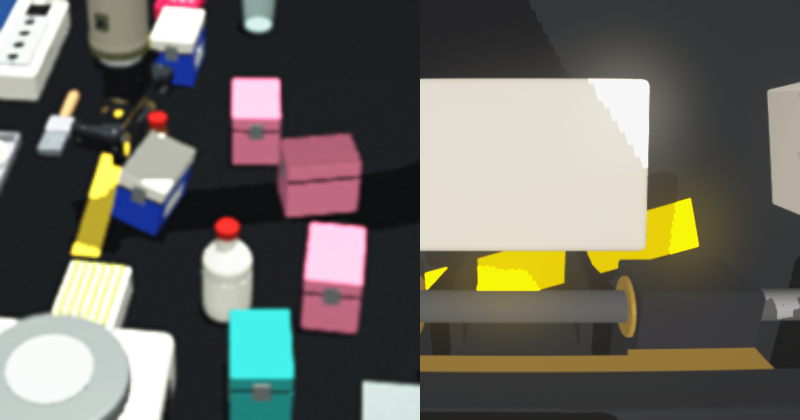

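The side view shows the box tilting without sliding, and the lid is square to the jaws. I'll keep going over the balance point.

Request:
{"name": "apply_moves", "arguments": {"series": [{"offset": [6,0,-3],"turn": [0,0,0],"gripper": 0},{"offset": [12,0,-6],"turn": [0,0,0],"gripper": 0},{"offset": [18,0,-8],"turn": [0,0,0],"gripper": 0},{"offset": [24,0,-10],"turn": [0,0,0],"gripper": 0},{"offset": [30,0,-11],"turn": [0,0,0],"gripper": 0},{"offset": [36,0,-12],"turn": [0,0,0],"gripper": 0},{"offset": [42,0,-13],"turn": [0,0,0],"gripper": 0},{"offset": [48,0,-13],"turn": [0,0,0],"gripper": 0},{"offset": [54,0,-13],"turn": [0,0,0],"gripper": 0},{"offset": [60,0,-13],"turn": [0,0,0],"gripper": 0},{"offset": [66,0,-13],"turn": [0,0,0],"gripper": 0},{"offset": [72,0,-13],"turn": [0,0,0],"gripper": 0},{"offset": [72,0,-13],"turn": [0,0,0],"gripper": 0},{"offset": [72,0,-13],"turn": [0,0,0],"gripper": 0},{"offset": [72,0,-13],"turn": [0,0,0],"gripper": 0},{"offset": [50,0,-100],"turn": [0,0,0],"gripper": 0},{"offset": [20,0,-150],"turn": [0,0,0],"gripper": 0},{"offset": [20,0,-150],"turn": [0,0,0],"gripper": 0},{"offset": [20,0,-150],"turn": [0,0,0],"gripper": 0}]}}

```text
t: 8.38
tcp_pos: [0.6037, 0.1876, 0.2438]
eef_rot: [0.144, 0.99, 0.001, 0.001]
force: [-0.3, -0.6, -0.2]
width: 0.499
```

```bash
python3 - <<'E'
from h import *
st(); s=snapshot('side'); w=snapshot('wrist')
for d in models.spot_point(w,'stamp')[:2]: print(d,at(w,d['centre'],.05))
a=cv2.resize(s['pixels'][150:350,180:380],(240,240)); a=np.vstack([a,np.zeros((180,240,3),np.uint8)]); cv2.imwrite('pics/t2.png',np.hstack([w['pixels'],a]))
print(rel((.60,0,.26),-4),rel((.668,-.211,.24),-4))
E
```

```text
{'t': 8.375, 'tcp_pos': [0.604, 0.188, 0.244], 'eef_rot': [0.144, 0.99, 0.001, 0.001], 'force': [-0.267, -0.636, -0.193], 'width': 0.499, 'joint_pos': [-0.536, 0.335, 0.212, 1.424, -0.07, 1.388, 0.959]}
([-51.8, -180.9, -19.1], [-0.1, -0.1, -12.4]) ([-176.7, -364.0, 0.8], [-0.1, -0.1, -12.4])
```

View pics/t2.png

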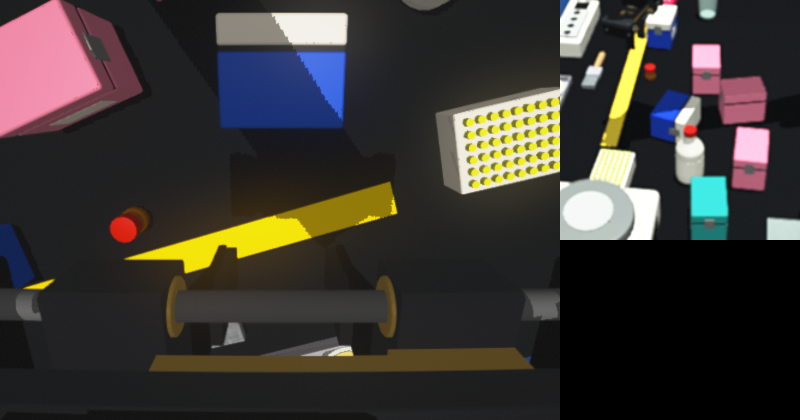

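The wrist view shows the left box lying on its front, with its lid towards the robot at rows 13–45. Now the right box.

Request:
{"name": "apply_moves", "arguments": {"series": [{"offset": [-52,-60,-19],"turn": [0,0,-6],"gripper": 0},{"offset": [-177,-364,0],"turn": [0,0,-12.4],"gripper": 0},{"offset": [-177,-364,0],"turn": [0,0,-12.4],"gripper": 0},{"offset": [-177,-364,0],"turn": [0,0,-12.4],"gripper": 0},{"offset": [-177,-364,0],"turn": [0,0,-12.4],"gripper": 0},{"offset": [-177,-364,0],"turn": [0,0,-12.4],"gripper": 0},{"offset": [-177,-364,0],"turn": [0,0,-12.4],"gripper": 0},{"offset": [-177,-364,0],"turn": [0,0,-12.4],"gripper": 0},{"offset": [-177,-364,0],"turn": [0,0,-12.4],"gripper": 0},{"offset": [-177,-364,0],"turn": [0,0,-12.4],"gripper": 0}]}}

```text
t: 9.78
tcp_pos: [0.6694, -0.2091, 0.2422]
eef_rot: [0.034, 0.999, 0.001, -0.0]
force: [-0.1, 0.1, 0.1]
width: 0.503
```

```bash
python3 - <<'E'
from h import *
st(); c=snapshot('scene')
for d in models.spot_point(c,'stamp')[:2]: print('stamp',d,at(c,d['centre'],.038))
w=snapshot('wrist')
a=cv2.resize(c['pixels'][180:320,240:380],(240,240)); a=np.vstack([a,np.zeros((180,240,3),np.uint8)]); cv2.imwrite('pics/t3.png',np.hstack([w['pixels'],a]))
E
```

```text
{'t': 9.775, 'tcp_pos': [0.669, -0.209, 0.242], 'eef_rot': [0.034, 0.999, 0.001, -0.0], 'force': [-0.127, 0.066, 0.107], 'width': 0.503, 'joint_pos': [0.015, 0.509, 0.346, 1.211, -0.168, 1.449, 1.843]}
stamp {'centre': [213.0, 179.8], 'p': 0.77} [ 0.61249253 -0.18586166  0.038     ]
```

View pics/t3.png

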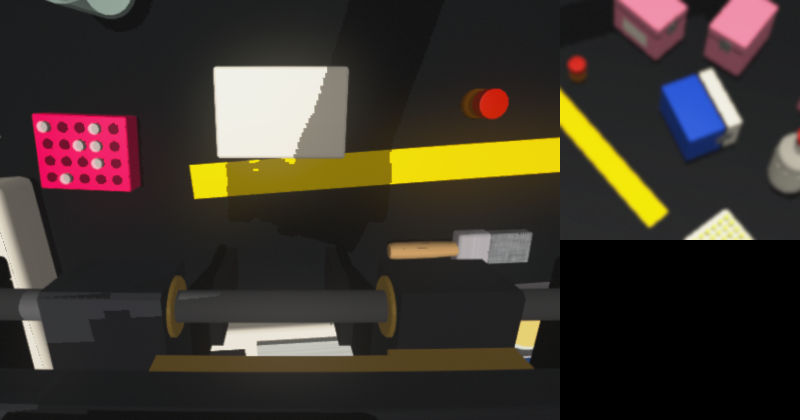

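The left box's base is plain blue in the scene crop. The right box's lid corners are at about (214,67), (349,67), (345,157) and (217,157), aligned with the tool.

```bash
python3 - <<'E'
from h import *
s=snapshot('wrist'); P=np.array([at(s,p,.096) for p in((214,67),(349,67),(345,157),(217,157))])
c=P.mean(0); v=P[1]-P[0]+P[2]-P[3]; yaw=np.arctan2(v[1],v[0])-np.pi/2; print(c,np.degrees(yaw),np.linalg.norm(v)/2,np.linalg.norm(P[3]-P[0]))
u=np.array([np.cos(yaw),np.sin(yaw)]); yd=np.degrees(yaw)
print(rel((*(c[:2]+u*.065),.079),yd))
E
```

```text
[ 0.60152997 -0.20530888  0.096     ] -3.9633813209422724 0.11114406203477802 0.07396034535980207
([3.0, 0.3, 163.7], [0.0, 0.0, -0.0])
```

Request:
{"name": "apply_moves", "arguments": {"series": [{"offset": [2,0,50],"turn": [0,0,0],"gripper": 0},{"offset": [2,0,100],"turn": [0,0,0],"gripper": 0},{"offset": [2,0,140],"turn": [0,0,0],"gripper": 0},{"offset": [2,0,163],"turn": [0,0,0],"gripper": 0},{"offset": [2,0,163],"turn": [0,0,0],"gripper": 0},{"offset": [2,0,163],"turn": [0,0,0],"gripper": 0}]}}

```text
t: 10.72
tcp_pos: [0.6679, -0.2112, 0.081]
eef_rot: [0.035, 0.999, -0.0, 0.001]
force: [0.3, -0.1, 0.6]
width: 0.497
```

Request:
{"name": "apply_moves", "arguments": {"series": [{"offset": [6,0,0],"turn": [0,0,0],"gripper": 0},{"offset": [12,0,0],"turn": [0,0,0],"gripper": 0},{"offset": [16,0,0],"turn": [0,0,0],"gripper": 0},{"offset": [20,0,-1],"turn": [0,0,0],"gripper": 0},{"offset": [25,0,-4],"turn": [0,0,0],"gripper": 0},{"offset": [30,0,-8],"turn": [0,0,0],"gripper": 0},{"offset": [35,0,-12],"turn": [0,0,0],"gripper": 0},{"offset": [40,0,-15],"turn": [0,0,0],"gripper": 0},{"offset": [40,0,-15],"turn": [0,0,0],"gripper": 0}]}}

```text
t: 11.85
tcp_pos: [0.627, -0.2083, 0.0948]
eef_rot: [0.035, 0.999, 0.0, 0.0]
force: [1.7, -0.5, 0.1]
width: 0.498
```

Request:
{"name": "apply_moves", "arguments": {"series": [{"offset": [6,0,-3],"turn": [0,0,0],"gripper": 0},{"offset": [12,0,-6],"turn": [0,0,0],"gripper": 0},{"offset": [18,0,-8],"turn": [0,0,0],"gripper": 0},{"offset": [24,0,-10],"turn": [0,0,0],"gripper": 0},{"offset": [30,0,-11],"turn": [0,0,0],"gripper": 0},{"offset": [36,0,-12],"turn": [0,0,0],"gripper": 0},{"offset": [42,0,-13],"turn": [0,0,0],"gripper": 0},{"offset": [48,0,-13],"turn": [0,0,0],"gripper": 0},{"offset": [54,0,-13],"turn": [0,0,0],"gripper": 0},{"offset": [60,0,-13],"turn": [0,0,0],"gripper": 0},{"offset": [66,0,-13],"turn": [0,0,0],"gripper": 0},{"offset": [72,0,-13],"turn": [0,0,0],"gripper": 0},{"offset": [72,0,-13],"turn": [0,0,0],"gripper": 0},{"offset": [72,0,-13],"turn": [0,0,0],"gripper": 0},{"offset": [72,0,-13],"turn": [0,0,0],"gripper": 0},{"offset": [72,0,-100],"turn": [0,0,0],"gripper": 0},{"offset": [120,0,-150],"turn": [0,0,0],"gripper": 0},{"offset": [160,0,-150],"turn": [0,0,0],"gripper": 0},{"offset": [160,0,-150],"turn": [0,0,0],"gripper": 0},{"offset": [160,0,-150],"turn": [0,0,0],"gripper": 0}]}}

```text
t: 14.35
tcp_pos: [0.4681, -0.1968, 0.2445]
eef_rot: [0.035, 0.999, 0.0, 0.0]
force: [0.2, -0.0, 0.4]
width: 0.505
```

```bash
python3 - <<'E'
from h import *
st(); c=snapshot('scene'); w=snapshot('wrist')
for d in models.spot_point(c,'stamp')[:2]: print('stamp',d,at(c,d['centre'],.038))
a=cv2.resize(c['pixels'][110:250,170:310],(240,240)); a=np.vstack([a,np.zeros((180,240,3),np.uint8)]); cv2.imwrite('pics/t4.png',np.hstack([w['pixels'],a]))
E
```

```text
{'t': 14.35, 'tcp_pos': [0.468, -0.197, 0.245], 'eef_rot': [0.035, 0.999, 0.0, 0.0], 'force': [0.183, -0.034, 0.353], 'width': 0.505, 'joint_pos': [-0.042, 0.05, 0.365, 1.751, -0.019, 1.343, 1.828]}
stamp {'centre': [224.5, 167.3], 'p': 0.77} [ 0.55325497 -0.20547485  0.038     ]
```

View pics/t4.png

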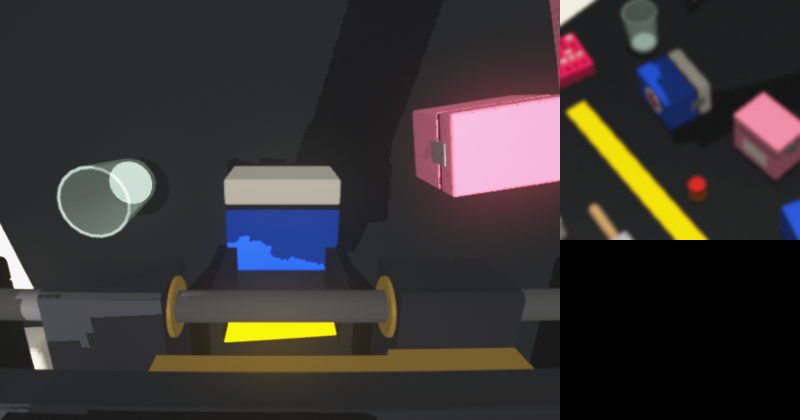

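The scene crop shows the stamp on the right box's base, at scene pixel (224,167). In the wrist view that box lies square to the tool, with its lid's top edge at row 180, columns 225–340. The nearest pink corner is at about (413,112).

```bash
python3 - <<'E'
from h import *
s=snapshot('wrist'); A=at(s,(225,180),.076);B=at(s,(340,180),.076); print(A,B,np.degrees(np.arctan2(B[1]-A[1],B[0]-A[0]))-90)
print('pink',at(s,(413,112),.09),at(s,(455,196),.096),'beaker',at(s,(135,215),.09))
c=(A+B)/2; u=np.array([np.cos(np.radians(-4)),np.sin(np.radians(-4))])
e=c[:2]-u*.035
print(rel((*e,.245),-4),rel((*e,.04),-4)); print('center now',c[:2]+u*.048)
E
```

```text
[ 0.45801295 -0.24956402  0.076     ] [ 0.46562384 -0.14067872  0.076     ] -3.9983691984332808
pink [ 0.40666108 -0.0780105   0.09      ] [ 0.48313054 -0.03930611  0.096     ] beaker [ 0.48252202 -0.3356781   0.09      ]
([41.3, 1.2, -1.4], [-0.0, -0.1, -0.0]) ([40.9, 1.3, 203.6], [-0.0, -0.1, -0.0])
center now [ 0.50970147 -0.19846968]
```

Request:
{"name": "apply_moves", "arguments": {"series": [{"offset": [41,1,0],"turn": [0,0,0],"gripper": 0},{"offset": [41,1,50],"turn": [0,0,0],"gripper": 0},{"offset": [41,1,100],"turn": [0,0,0],"gripper": 0},{"offset": [41,1,150],"turn": [0,0,0],"gripper": 0},{"offset": [41,1,200],"turn": [0,0,0],"gripper": 0},{"offset": [41,1,213],"turn": [0,0,0],"gripper": 0},{"offset": [41,1,213],"turn": [0,0,0],"gripper": 0},{"offset": [41,1,213],"turn": [0,0,0],"gripper": 0}]}}

```text
t: 15.55
tcp_pos: [0.4282, -0.1936, 0.0332]
eef_rot: [0.035, 0.999, -0.0, 0.001]
force: [-0.4, -0.3, -0.5]
width: 0.502
```

Request:
{"name": "apply_moves", "arguments": {"series": [{"offset": [-10,0,0],"turn": [0,0,0],"gripper": 0},{"offset": [-18,0,0],"turn": [0,0,0],"gripper": 0},{"offset": [-24,0,0],"turn": [0,0,0],"gripper": 0},{"offset": [-30,0,0],"turn": [0,0,0],"gripper": 0},{"offset": [-38,0,0],"turn": [0,0,0],"gripper": 0},{"offset": [-46,0,0],"turn": [0,0,0],"gripper": 0},{"offset": [-54,0,0],"turn": [0,0,0],"gripper": 0},{"offset": [-62,0,0],"turn": [0,0,0],"gripper": 0},{"offset": [-70,0,0],"turn": [0,0,0],"gripper": 0},{"offset": [-78,0,0],"turn": [0,0,0],"gripper": 0},{"offset": [-86,0,0],"turn": [0,0,0],"gripper": 0},{"offset": [-94,0,0],"turn": [0,0,0],"gripper": 0},{"offset": [-102,0,0],"turn": [0,0,0],"gripper": 0},{"offset": [-110,0,0],"turn": [0,0,0],"gripper": 0},{"offset": [-118,0,0],"turn": [0,0,0],"gripper": 0},{"offset": [-126,0,0],"turn": [0,0,0],"gripper": 0},{"offset": [-134,0,0],"turn": [0,0,0],"gripper": 0},{"offset": [-142,0,0],"turn": [0,0,0],"gripper": 0},{"offset": [-150,0,0],"turn": [0,0,0],"gripper": 0},{"offset": [-150,0,0],"turn": [0,0,0],"gripper": 0}]}}

```text
t: 18.05
tcp_pos: [0.5775, -0.2037, 0.0317]
eef_rot: [0.035, 0.999, -0.0, 0.001]
force: [0.6, -0.9, -0.3]
width: 0.498
```

```bash
python3 - <<'E'
from h import *
st(); c=snapshot('scene');d=snapshot('side');w=snapshot('wrist')
a=cv2.resize(c['pixels'][110:250,150:290],(240,210)); b=cv2.resize(d['pixels'][130:230,210:310],(240,210)); cv2.imwrite('pics/t5.png',np.hstack([w['pixels'],np.vstack([a,b])]))
E
```

```text
{'t': 18.05, 'tcp_pos': [0.577, -0.204, 0.032], 'eef_rot': [0.035, 0.999, -0.0, 0.001], 'force': [0.557, -0.879, -0.293], 'width': 0.498, 'joint_pos': [-0.001, 0.489, 0.335, 1.708, -0.188, 0.975, 1.904]}
```

View pics/t5.png

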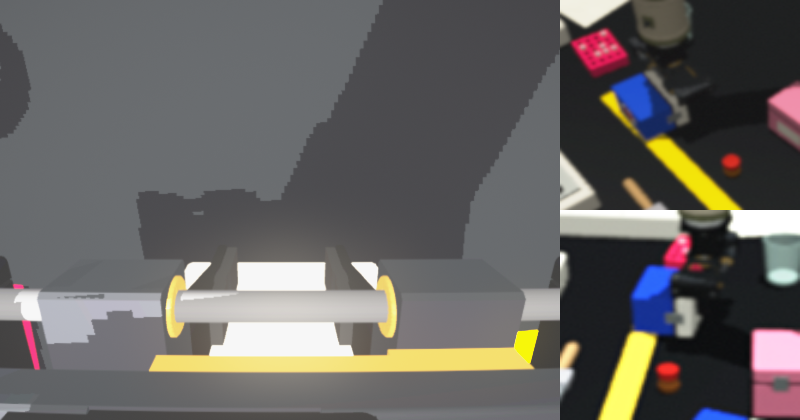

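The box is sliding squarely and still lies on its front. By the tool position it has about 36 mm to go.

Request:
{"name": "apply_moves", "arguments": {"series": [{"offset": [-6,0,0],"turn": [0,0,0],"gripper": 0},{"offset": [-13,0,0],"turn": [0,0,0],"gripper": 0},{"offset": [-20,0,0],"turn": [0,0,0],"gripper": 0},{"offset": [-27,0,0],"turn": [0,0,0],"gripper": 0},{"offset": [-32,0,0],"turn": [0,0,0],"gripper": 0},{"offset": [-36,0,0],"turn": [0,0,0],"gripper": 0},{"offset": [-36,0,0],"turn": [0,0,0],"gripper": 0},{"offset": [-36,0,0],"turn": [0,0,0],"gripper": 0},{"offset": [-10,0,0],"turn": [0,0,0],"gripper": 0},{"offset": [20,0,-30],"turn": [0,0,0],"gripper": 0},{"offset": [20,0,-90],"turn": [0,0,0],"gripper": 0},{"offset": [20,0,-150],"turn": [0,0,0],"gripper": 0},{"offset": [20,0,-210],"turn": [0,0,0],"gripper": 0},{"offset": [20,0,-210],"turn": [0,0,0],"gripper": 0},{"offset": [20,0,-210],"turn": [0,0,0],"gripper": 0}]}}

```text
t: 20.08
tcp_pos: [0.5563, -0.2021, 0.241]
eef_rot: [0.035, 0.999, 0.0, -0.0]
force: [-0.4, -0.2, -0.9]
width: 0.501
```

```bash
python3 - <<'E'
from h import *
st(); c=snapshot('scene');w=snapshot('wrist')
for d in models.spot_point(c,'stamp')[:2]: print('stamp',d['p'],at(c,d['centre'],.038))
a=cv2.resize(c['pixels'][110:290,150:335],(240,240));a=np.vstack([a,np.zeros((180,240,3),np.uint8)]); cv2.imwrite('pics/t6.png',np.hstack([w['pixels'],a]))
E
```

```text
{'t': 20.075, 'tcp_pos': [0.556, -0.202, 0.241], 'eef_rot': [0.035, 0.999, 0.0, -0.0], 'force': [-0.359, -0.184, -0.886], 'width': 0.501, 'joint_pos': [-0.047, 0.253, 0.386, 1.546, -0.097, 1.362, 1.848]}
stamp 0.8 [ 0.70741791 -0.22171623  0.038     ]
```

View pics/t6.png

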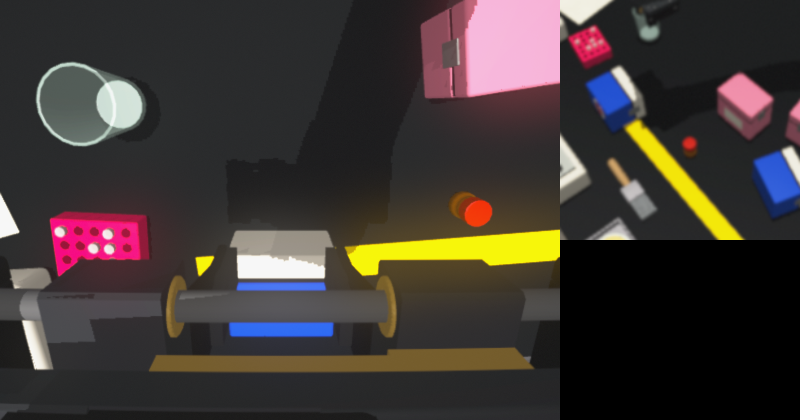

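The wrist view shows the stamped box across the tape, with its lid's upper edge at about row 254 (columns 235–327) and its base's upper edge at row 336. Everything else is in place. Now I'll measure box against tape in the same picture.

```bash
python3 - <<'E'
from h import *
w=snapshot('wrist')
A=at(w,(282,254),.076);B=at(w,(281,336),.076); print(A,B,(A+B)/2,np.linalg.norm(A-B))
print('tape near edge',at(w,(540,233),0),at(w,(375,244),0),'far',at(w,(540,261),0),at(w,(380,275),0))
c=snapshot('scene');d=snapshot('side')
for s in(c,d): print(fitbox([s],(.671,-.21,0),(.096,.112,.076)))
for s in (c,d):
    for t in('vial','beaker','wash_bottle','tube_rack','tip_box','brush'):
        print(t,[(round(q['p'],2),at(s,q['centre'],0)[:2].round(3).tolist()) for q in models.spot_point(s,t)[:2]])
E
```

```text
[ 0.62373286 -0.20595244  0.076     ] [ 0.71949027 -0.21371757  0.076     ] [ 0.67161157 -0.209835    0.076     ] 0.09607173564914478
tape near edge [0.65282139 0.11077689 0.        ] [ 0.65214608 -0.09386903  0.        ] far [0.69099154 0.11621402 0.        ] [ 0.69463198 -0.08729441  0.        ]
(array([ 0.67417965, -0.21670297, -0.11991678]), np.float64(0.19249478804725506))
(array([ 0.6733115 , -0.21358075, -0.05271914]), np.float64(0.11202466598150052))
vial [(0.67, [0.444, 0.379]), (0.63, [0.526, 0.184])]
beaker [(0.59, [0.467, -0.37])]
wash_bottle [(0.98, [0.454, 0.385])]
tube_rack [(0.7, [0.628, -0.41]), (0.3, [0.63, 0.439])]
tip_box [(0.81, [0.638, 0.433]), (0.26, [0.71, -0.254])]
brush [(0.89, [0.775, -0.009])]
vial []
beaker [(0.63, [0.463, -0.363])]
wash_bottle [(0.74, [0.445, 0.376])]
tube_rack [(0.54, [0.623, -0.427]), (0.15, [0.679, -0.266])]
tip_box [(0.55, [0.619, 0.433])]
brush [(0.5, [0.77, -0.017])]
```

The box centre is at x = 0.672 and the tape centre is also about 0.672. The other objects haven't moved and the gripper is clear, so I'll hand in.

```bash
python3 -c "
from plant import robot; print(robot.sign_off())"
```

```text
the job is handed in; nothing more can be done
None
```

Both boxes now lie on their fronts. The stamped one, which stood on the right, has its middle over the tape, and I handed the job in at about 20 s of the 64 s. I tipped the left box first, then the right, pulling each over from the top of its back wall. I then pushed the right box away from the robot as it lay, along its own axis.

**Stamped box:** the last wrist picture puts its centre at x ≈ 0.672 m, against a tape centre of about 0.672 m. Silhouette fits from the other two cameras gave 0.673 and 0.674 m, though these were coarse and disagreed on the box's yaw (−7° and −3°).

**Other box:** its base is plain blue in the scene picture. It lies on its front at about (0.53, 0.18), well clear of the tape.

**Everything else:** the beaker, wash bottle, tube rack, tip box and brush were detected within about 2 cm of where they started. The network did not find the vial in the last check. In the last wrist and scene pictures it still stands between the boxes, apparently untouched. The highest force I read was about 2 N.

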